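# Stack the sensor beacon on its base

### The job

Build the sensor beacon on the round base with the black rim and pale floor: lay the yellow battery pack flat inside its rim, then the finned heat sink on the battery, then the green board on the heat sink, and last the white display cap on top, all right side up and neatly centred over the base. Set each part down rather than dropping it, let go of it before fetching the next, and leave the red board, the solder spool, the tip-cleaner tin and the flux bottle where they lie.

Things in the scene. Friction and masses are not known exactly. Their poses are not given: they have to be found in the camera images.
- base: target: black round base shell fixed to the blue bench mat (the mat's top is 3 mm above the table), 96 mm across, with a round recess 84 mm across whose floor is pale with a black dot at the centre. Origin: centre of its underside, z up. Recess floor 4 mm, rim top 8 mm above the origin. It never moves during the job.
- battery: yellow rectangular battery pack with a black band near its +x end and a steel plate on top, 56 mm along its x, 38 mm along its y, 20 mm high; 60 to 130 g. Origin: centre of its underside. Grip across the 38 mm (y). Goes in first, flat on the recess floor, in any heading.
- heatsink: round grey aluminium heat sink with radial fins, 60 mm across and 16 mm high, flat top and bottom; 70 to 140 g. Origin: centre of its underside. Second; any heading. For gripping it is a solid cylinder.
- board: round green circuit board on a black carrier, 60 mm across, carrying eight light grey connector blocks in a ring near its edge and a black chip; the disc is 8 mm thick and the connectors stand 8 mm higher, 16 mm in all; 40 to 85 g. Origin: centre of its underside. Grip by the disc's rim, connectors end 1 mm inside it. Third; any heading.
- display: white round display cap, 60 mm across and 16 mm high, with a dark rectangular screen on top; 50 to 100 g. Origin: centre of its underside. Fourth, on the connectors of the green board; any heading.
- old_board: bystander: a red circuit board, otherwise just like the green one (60 mm across, 16 mm high). Loose; origin: centre of its underside. Not part of the job.
- spool: bystander: solder spool lying flat, blue flanges 60 mm across, silver solder between, 40 mm high. Loose; origin: centre of its underside.
- tip_cleaner: bystander: dark steel tin full of brass wool, 66 mm across, 38 mm high. Loose; origin: centre of its underside.
- flux_bottle: bystander: small amber bottle with a paper label and black cap, 40 mm across, 56 mm high. Loose; origin: centre of its underside.
Things that resemble listed ones, but are neither listed nor needed, are in the scene too. What is shaped like the base but orange is not meant.

How it is judged:
By the outcome, as a careful person would: the job done as asked, in the order asked, and still so for the second after the job is handed in, with the robot touching nothing.
It also fails if it takes over 120 s, if anything falls off the work surface, if the arm or the gripper's body presses on something with over 40 N, if the wrist force passes 120 N, or if a joint passes its speed limit or range.

### The arm

A 6-joint arm with a two-finger parallel gripper is mounted at the origin on the work surface. World frame = base frame: x ahead of the robot, y to its left, z up, the work surface at z = 0. Lengths are in m, angles in degrees, forces in N, time in s.
With the tool pointing down it reaches from about 0.375 to 0.9 m from the base axis. Payload 3.1 kg.
Tool frame: the origin (TCP) lies on the centre line of the jaws, within the pads' length; the fingertips stand 8 mm ahead of it and the grasp point (between the pads) lies 11 mm behind it; z points along the fingers, y is the line along which they close (so a half turn about z gives the same grasp; the last joint's range is limited). The gripper opens to 87 mm and grips with 3 to 60 N. Pads are 19 mm wide; open, the fingers measure 117 mm over their backs; the gripper's body (75 mm by 190 mm) begins 51 mm behind the grasp point.
Start: joints at [-83.566, 30.224, 82.088, -0, 67.689, -10.227], TCP at [0.179, -0.599, 0.231] pointing down, gripper open.
Joint ranges: [-176.69, 176.69], [-43.24, 126.21], [12.49, 139.97], [-82, 262], [0, 151.66], [-163.58, 163.58]. Speed limits (degrees/s): [159.86, 159.86, 180, 180, 180, 180].

### API

Orientations are given as a 3x3 rotation matrix whose columns are the frame's x, y, z axes.
In Python, from rig import * gives the robot as it stands.
- The arm moves only by the tool step_arm, never from a script. Its argument "targets" is a list of rows, each a list of 5 numbers: the opening, from -1 (shut) to 1 (fully open), then the shift along the world's x, y, z normalised to -1 to 1, where 1 is 0.25 m, then the turn about the world's z normalised to -1 to 1, where 1 is 180 degrees. In form: [[fingers, x, y, z, turn], ...]. A call has 1 to 20 rows; each row is the pose to reach, as a shift and turn from the pose commanded when the call began, turning the shorter way round; what a row does not reach only later rows make up. A row lasts 1/10 s, in which the tool goes at most 50 mm and 8.59 degrees, less where a joint would pass 70% of its speed; a pose out of reach is approached as far as the arm can. A call with a number of a shift or a turn outside -1 to 1 is refused whole. A call with a gripper value outside its range is refused whole. The fingers move at their own pace and stop on an object; the grip force is fixed at half the most. Time passes only in rows, so rows that repeat a pose let the fingers close. It gives the time, the measured TCP pose, the force, the opening and the grip force at its end, in the units of the state.
- read_state(): the state, without advancing time (a new reading comes with each control period).
- capture(name): name is "scene" or "side" or "wrist"; returns a dict with "color" (384x512x3 uint8, red, green, blue), "mtx" (3x3 intrinsics, pixels), "pose" (4x4, takes a point from camera to world coordinates). Camera axes: x right, y down, z forward; pixel columns grow to the right and rows downward; lengths in m; the calibration is good to about 2 mm. A picture is of the moment at which its call begins. There is no depth.
- hand_in(): hands the job in; it is judged then, once.
The state is a dict: "time_s": time; "joint_positions": joint angles; "qvel": joint speeds; "tau": joint torques, N m; "position": TCP position; "tcp_rot": TCP orientation; "force": force on the tool from outside, world axes, zero at the start; "moment": the same for the moment, N m; "opening": opening from 0.0 (shut) to 1.0 (fully open); "grasp_force": force on a finger pad.
Only numpy, scipy, OpenCV 4.12 (cv2) and the standard library are available. Lean on these libraries where they do the work, as an engineer would, in place of code of your own. Each camera call takes 0.05 s, during which the arm holds its last target. There are 200 camera calls.

## Working session

There is one attempt and no reset: what is moved stays moved. The work goes in short steps, Python scripts to look and compute and a tool call to move; the robot and the scene stay as the last step left them, time stands still between calls to the robot, and variables do not carry over. Pictures are saved under pics/ and viewed, at most 14 in all, crops included, and the job is handed in when it is done.

Besides the shell and the picture viewer there is one more tool, called after ">>>" as name(argument=value, ...), one argument or row to a line, values as JSON. step_arm: Moves the arm, as the interface text tells. Scaled input: -1 to 1 covers 0.25 m each way for a shift and 180 degrees each way for a turn. Its arguments: {"type":"object","properties":{"targets":{"type":"array","items":{"type":"array","items":{"type":"number"}}}},"required":["targets"]}

```bash
mkdir -p pics; cat > h.py <<'E'
from rig import *
import numpy as np, cv2
def save(c,n): cv2.imwrite('pics/'+n+'.png',c['color'][:,:,::-1])
def ray(c,uv,z):
    K,P=c['mtx'],c['pose']
    d=P[:3,:3]@np.linalg.solve(K,[uv[0],uv[1],1.]); o=P[:3,3]
    return o+d*(z-o[2])/d[2]
def proj(c,p):
    P=c['pose']; q=c['mtx']@(P[:3,:3].T@(np.array(p)-P[:3,3])); return q[:2]/q[2]
E
python3 - <<'E'
from h import *
import pickle
s=read_state(); print(s['time_s'],s['position'],s['tcp_rot'],s['opening'])
D={}
for n in ['scene','side','wrist']:
    c=capture(n); save(c,n+'0'); D[n]=c; print(n,c['pose'].round(3).tolist(),c['mtx'].round(1).tolist())
pickle.dump(D,open('d0.pkl','wb'))
a=cv2.resize(cv2.imread('pics/scene0.png'),(800,600)); cv2.imwrite('pics/sceneL.png',a)
E
```

```text
0.0 [ 0.17913779 -0.59805026  0.2295939 ] [[ 9.58015541e-01  2.86716165e-01 -2.50640124e-04]
 [ 2.86716048e-01 -9.58013319e-01  2.09462398e-03]
 [ 3.60445980e-04 -2.07854488e-03 -9.99997775e-01]] 0.9986488981342344
scene [[0.288, 0.663, -0.691, 1.417], [0.957, -0.185, 0.222, -0.281], [0.02, -0.725, -0.688, 0.917], [0.0, 0.0, 0.0, 1.0]] [[471.1, 0.0, 249.8], [0.0, 471.1, 190.8], [0.0, 0.0, 1.0]]
side [[-0.891, -0.229, 0.393, 0.117], [-0.455, 0.437, -0.776, 0.792], [0.006, -0.87, -0.494, 0.55], [0.0, 0.0, 0.0, 1.0]] [[352.5, 0.0, 257.5], [0.0, 352.5, 197.6], [0.0, 0.0, 1.0]]
wrist [[0.286, -0.924, -0.255, 0.248], [-0.958, -0.276, -0.075, -0.577], [-0.001, 0.265, -0.964, 0.385], [0.0, 0.0, 0.0, 1.0]] [[314.3, 0.0, 254.8], [0.0, 314.3, 191.2], [0.0, 0.0, 1.0]]
```

View pics/sceneL.png

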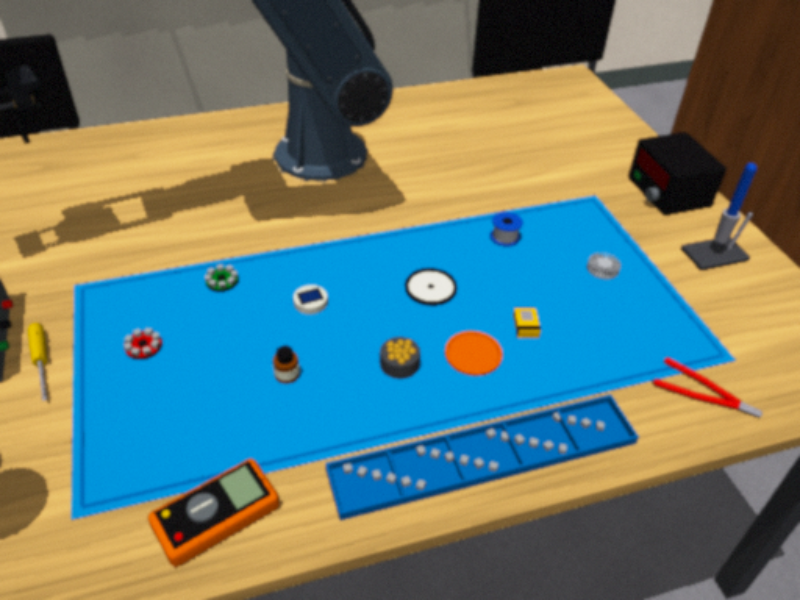

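View pics/side0.png

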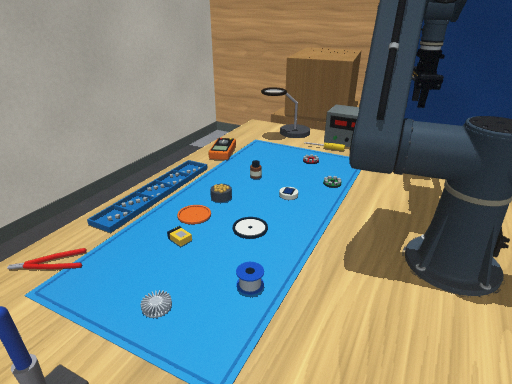

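The scene picture shows, at 800x600, the base at (431,286), battery (527,322), heat sink (604,265), green board (222,277) and display (310,298). The spool is close to the base at (507,228). The side view agrees: base (250,228), battery (180,237), heat sink (156,305), board (332,181) and display (289,193). Next I refine these with masks.

```bash
cat > m0.py <<'E'
from h import *
import pickle
D=pickle.load(open('d0.pkl','rb'))
seeds={'scene':dict(base=(276,183),battery=(337,206),heatsink=(386,170),board=(142,177),display=(198,191),spool=(324,146),tin=(256,228),bottle=(183,233),red=(91,220)),
'side':dict(base=(250,228),battery=(180,237),heatsink=(156,305),board=(332,181),display=(289,193),spool=(250,278),tin=(221,193),bottle=(256,170),red=(311,159))}
for n in seeds:
    c=D[n]; hsv=cv2.cvtColor(c['color'],cv2.COLOR_RGB2HSV)
    mat=((abs(hsv[:,:,0].astype(int)-102)<10)&(hsv[:,:,1]>170)&(hsv[:,:,2]>90)).astype(np.uint8)
    k,l,st,ce=cv2.connectedComponentsWithStats(1-mat,connectivity=4)
    for o,(u,v) in seeds[n].items():
        i=l[v,u]; x,y,w,h,a=st[i]
        hc=dict(base=.011,battery=.013,heatsink=.011,board=.011,display=.011,spool=.023,tin=.022,bottle=.03,red=.011)[o]
        print(n,o,(x,y,w,h,a),ce[i].round(1),ray(c,ce[i],hc)[:2].round(4))
E
python3 m0.py
```

```text
scene base (np.int32(260), np.int32(172), np.int32(32), np.int32(23), np.int32(579)) [275.4 183.2] [0.4974 0.0907]
scene battery (np.int32(328), np.int32(196), np.int32(19), np.int32(21), np.int32(336)) [336.8 206. ] [0.6305 0.221 ]
scene heatsink (np.int32(376), np.int32(162), np.int32(22), np.int32(17), np.int32(297)) [386.  169.8] [0.5299 0.4257]
scene board (np.int32(131), np.int32(169), np.int32(21), np.int32(17), np.int32(288)) [141.3 177.1] [ 0.37   -0.2717]
scene display (np.int32(46), np.int32(105), np.int32(437), np.int32(226), np.int32(52612)) [238.2 229.4] [ 0.6379 -0.0589]
scene spool (np.int32(46), np.int32(105), np.int32(437), np.int32(226), np.int32(52612)) [238.2 229.4] [ 0.6483 -0.0618]
scene tin (np.int32(243), np.int32(216), np.int32(26), np.int32(26), np.int32(549)) [255.5 228.2] [ 0.6554 -0.0179]
scene bottle (np.int32(174), np.int32(222), np.int32(18), np.int32(23), np.int32(329)) [182.7 233.5] [ 0.63   -0.2002]
scene red (np.int32(79), np.int32(209), np.int32(25), np.int32(21), np.int32(397)) [ 90.7 219.5] [ 0.5007 -0.4188]
side base (np.int32(233), np.int32(2
[... 309 characters left out ...]
72]
side board (np.int32(323), np.int32(175), np.int32(19), np.int32(13), np.int32(182)) [332.  181.5] [ 0.3736 -0.2709]
side display (np.int32(0), np.int32(2), np.int32(512), np.int32(382), np.int32(41107)) [211.2 256.5] [0.5148 0.25  ]
side spool (np.int32(0), np.int32(2), np.int32(512), np.int32(382), np.int32(41107)) [211.2 256.5] [0.5059 0.2621]
side tin (np.int32(210), np.int32(183), np.int32(22), np.int32(20), np.int32(350)) [220.8 192.5] [ 0.6536 -0.0141]
side bottle (np.int32(250), np.int32(161), np.int32(12), np.int32(18), np.int32(188)) [255.4 170. ] [ 0.6261 -0.1952]
side red (np.int32(303), np.int32(154), np.int32(16), np.int32(10), np.int32(134)) [310.6 158.8] [ 0.5028 -0.4206]
```

>>> step_arm(
  targets=[
    [1, 0.2, 0.2, -0.04, 0],
    [1, 0.4, 0.4, -0.08, 0],
    [1, 0.4, 0.6, -0.12, 0],
    [1, 0.4, 0.8, -0.16, 0],
    [1, 0.4, 0.9, -0.16, 0],
    [1, 0.4, 0.9, -0.16, 0],
    [1, 0.4, 0.9, -0.16, 0],
  ],
)

```text
time_s: 0.85
position: [0.2792, -0.3714, 0.1904]
tcp_rot: [[0.957, 0.289, -0.001], [0.289, -0.957, 0.002], [-0.0, -0.002, -1.0]]
force: [0.6, 0.0, 0.4]
opening: 1.0
grasp_force: 0.0
```

```bash
python3 - <<'E'
from h import *
import pickle
s=read_state(); print(s['time_s'],s['position'],s['joint_positions'])
c=capture('wrist'); save(c,'w1'); pickle.dump(c,open('w1.pkl','wb'))
E
```

```text
0.85 [ 0.2792182  -0.37139162  0.19035122] [-6.68830628e+01  2.15839942e+01  1.06921317e+02 -3.24168386e-03
  5.16098396e+01  6.32870834e+00]
```

View pics/w1.png

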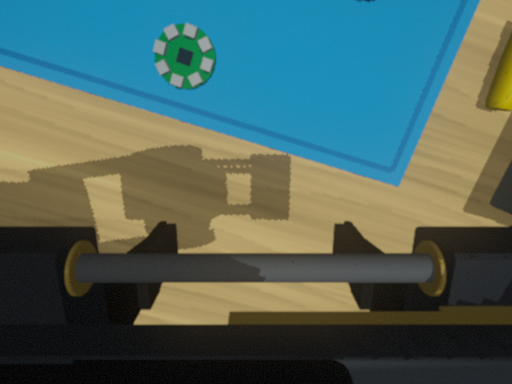

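The wrist view shows the green board at (185,56), and the fingers near row 240. I go on to the base, then the battery.

>>> step_arm(
  targets=[
    [1, 0.16, 0.16, 0, 0],
    [1, 0.3, 0.3, 0, 0],
    [1, 0.4, 0.5, 0, 0],
    [1, 0.5, 0.7, 0, 0],
    [1, 0.55, 0.88, 0, 0],
    [1, 0.55, 1, 0, 0],
  ],
)

```text
time_s: 1.5
position: [0.4208, -0.1248, 0.1912]
tcp_rot: [[0.958, 0.286, 0.005], [0.286, -0.958, -0.003], [0.004, 0.004, -1.0]]
force: [-0.4, 0.8, 0.5]
opening: 1.003
grasp_force: 0.0
```

>>> step_arm(
  targets=[
    [1, 0.1, 0.15, 0, 0],
    [1, 0.1, 0.3, 0, 0],
    [1, 0.1, 0.45, 0, 0],
    [1, 0.1, 0.6, 0, 0],
    [1, 0.1, 0.6, 0, 0],
    [1, 0.1, 0.6, 0, 0],
  ],
)

```text
time_s: 2.1
position: [0.4441, 0.0256, 0.1909]
tcp_rot: [[0.958, 0.288, 0.003], [0.288, -0.958, -0.001], [0.003, 0.002, -1.0]]
force: [-0.5, -1.0, -0.7]
opening: 1.005
grasp_force: 0.0
```

```bash
python3 - <<'E'
from h import *
import pickle
s=read_state(); print(s['time_s'],s['position'])
c=capture('wrist'); save(c,'w2'); pickle.dump(c,open('w2.pkl','wb'))
for o,p in dict(base=(.494,.095,.011),battery=(.631,.22,.013),heatsink=(.53,.426,.011)).items(): print(o,proj(c,p))
c=pickle.load(open('w1.pkl','rb')); print(ray(c,(185,56),.015))
E
```

```text
2.1 [0.44407191 0.02555471 0.19093279]
base [204.27769108 109.56489467]
battery [105.26254307 -85.24029741]
heatsink [-134.42581662  -35.66040879]
[ 0.37226179 -0.27145005  0.015     ]
```

View pics/w2.png

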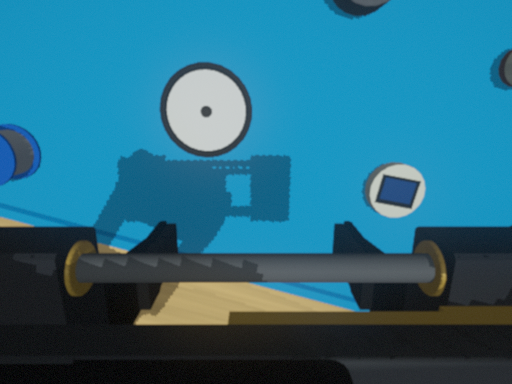

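The base is centred at (206,111) with its dot, and the display is at (396,190). On to the battery.

>>> step_arm(
  targets=[
    [1, 0.1, 0.15, -0.02, 0],
    [1, 0.2, 0.3, -0.05, 0],
    [1, 0.3, 0.45, -0.08, 0],
    [1, 0.4, 0.6, -0.1, 0],
    [1, 0.42, 0.66, -0.1, 0],
    [1, 0.42, 0.66, -0.1, 0],
    [1, 0.42, 0.66, -0.1, 0],
  ],
)

```text
time_s: 2.85
position: [0.5464, 0.1895, 0.1653]
tcp_rot: [[0.958, 0.286, -0.001], [0.286, -0.958, -0.001], [-0.002, 0.001, -1.0]]
force: [0.0, -0.2, 0.6]
opening: 0.999
grasp_force: 0.0
```

```bash
cat >> h.py <<'E'
def blob(c,p,n=None):
    "non-mat blob nearest to world guess p"
    hsv=cv2.cvtColor(c['color'],cv2.COLOR_RGB2HSV)
    m=((abs(hsv[:,:,0].astype(int)-100)<12)&(hsv[:,:,1]>150)).astype(np.uint8)
    m[:, :]=1-m; u,v=proj(c,p).round().astype(int)
    k,l,st,ce=cv2.connectedComponentsWithStats(m,connectivity=4); i=l[v,u]
    return (l==i).astype(np.uint8),st[i],ce[i]
E
python3 - <<'E'
from h import *
import pickle
s=read_state(); print(s['time_s'],s['position'])
c2=pickle.load(open('w2.pkl','rb'))
g=cv2.cvtColor(c2['color'],cv2.COLOR_RGB2GRAY)
w=((c2['color'].min(2)>150)).astype(np.uint8)
k,l,st,ce=cv2.connectedComponentsWithStats(w); i=l[100,190]
ct,_=cv2.findContours((l==i).astype(np.uint8),0,1); e=cv2.fitEllipse(ct[0]); print('floor',e, ray(c2,e[0],.007))
d=(g<110).astype(np.uint8); k,l,st,ce=cv2.connectedComponentsWithStats(d); i=l[111,206]; print('dot',st[i],ce[i],ray(c2,ce[i],.007))
c=capture('wrist'); save(c,'w3'); pickle.dump(c,open('w3.pkl','wb'))
hsv=cv2.cvtColor(c['color'],cv2.COLOR_RGB2HSV)
m,st,ce=blob(c,(.631,.22,.013)); print(st,ce)
E
```

```text
2.85 [0.54639065 0.18948878 0.16526718]
floor ((205.82106018066406, 109.74302673339844), (77.09475708007812, 81.2799301147461), 152.42686462402344) [0.49406582 0.09398243 0.007     ]
dot [201 107  10  10  76] [205.73684211 111.13157895] [0.49267631 0.09371765 0.007     ]
[ 216   43   68   79 2951] [249.25516774  82.0820061 ]
```

View pics/w3.png

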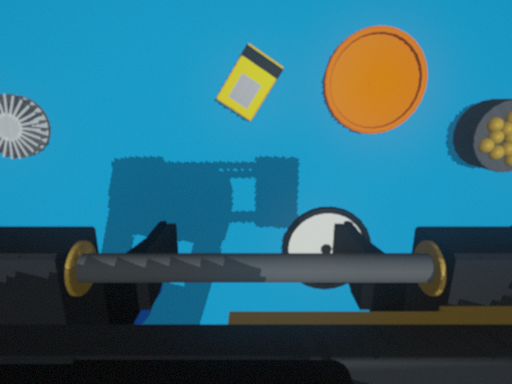

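Battery (249,82) shows its black band up and to the right. The heat sink sits at (10,127), and the orange decoy at (376,78) stands clear of the battery.

```bash
python3 - <<'E'
from h import *
import pickle
c=pickle.load(open('w3.pkl','rb'))
m,st,ce=blob(c,(.631,.22,.013))
ct,_=cv2.findContours(m,0,1); ct=max(ct,key=cv2.contourArea)
P=np.array([ray(c,q,.023)[:2] for q in ct[:,0,:].astype(float)])
r=cv2.minAreaRect((P*1000).astype(np.float32)); print('blob rect',r)
# yellow top + plate : bright
hsv=cv2.cvtColor(c['color'],cv2.COLOR_RGB2HSV)
print(hsv[43:125:4,249].tolist())
b=m*(hsv[:,:,2]>90).astype(np.uint8)
b=m*((hsv[:,:,2]>215)|((hsv[:,:,1]<90)&(hsv[:,:,2]>100))).astype(np.uint8)
ct,_=cv2.findContours(b,0,1); ct=max(ct,key=cv2.contourArea)
P=np.array([ray(c,q,.023)[:2] for q in ct[:,0,:].astype(float)])
r=cv2.minAreaRect((P*1000).astype(np.float32)); print('bright',r)
g=m*((hsv[:,:,1]<90)&(hsv[:,:,2]>100)).astype(np.uint8)
k,l,s2,c2=cv2.connectedComponentsWithStats(g); i=1+s2[1:,4].argmax(); print('plate',c2[i],ray(c,c2[i],.0235),cv2.minAreaRect(np.argwhere(l==i)[:,::-1].astype(np.float32)))
p=cv2.resize(c['color'][30:140,190:310],(720,660),interpolation=2)[:600]; cv2.imwrite('pics/w3c.png',p[:,:,::-1])
E
```

```text
blob rect ((631.8142700195312, 220.53440856933594), (39.49825668334961, 57.68809127807617), 73.95486450195312)
[[98, 36, 168], [99, 43, 77], [104, 70, 76], [101, 70, 76], [30, 100, 117], [29, 183, 203], [29, 185, 203], [29, 184, 204], [29, 181, 203], [105, 14, 181], [102, 14, 180], [107, 13, 179], [107, 13, 179], [104, 16, 179], [104, 16, 179], [38, 11, 178], [29, 168, 203], [29, 188, 204], [29, 180, 205], [26, 155, 189], [98, 202, 199]]
bright ((624.264892578125, 222.75958251953125), (20.540592193603516, 24.384172439575195), 73.63356018066406)
plate [244.36728395  90.49691358] [0.62440025 0.22277723 0.0235    ] ((244.3090057373047, 90.50562286376953), (23.31995391845703, 28.301944732666016), 32.00538635253906)
```

View pics/w3c.png

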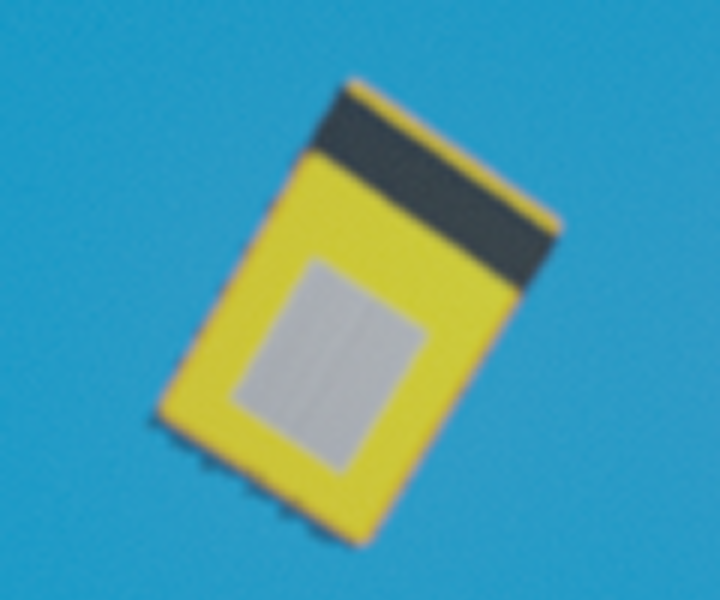

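>>> step_arm(
  targets=[
    [1, 0.1, 0.04, 0, -0.045],
    [1, 0.2, 0.08, -0.1, -0.09],
    [1, 0.3, 0.124, -0.2, -0.135],
    [1, 0.342, 0.124, -0.3, -0.181],
    [1, 0.342, 0.124, -0.4, -0.181],
    [1, 0.342, 0.124, -0.44, -0.181],
    [1, 0.342, 0.124, -0.46, -0.181],
    [1, 0.342, 0.124, -0.46, -0.181],
    [1, 0.342, 0.124, -0.46, -0.181],
  ],
)

```text
time_s: 3.8
position: [0.6329, 0.222, 0.052]
tcp_rot: [[0.962, -0.275, 0.002], [-0.275, -0.962, 0.0], [0.002, -0.001, -1.0]]
force: [0.0, -0.2, 0.1]
opening: 0.998
grasp_force: 0.0
```

```bash
python3 - <<'E'
from h import *
s=read_state(); R=s['tcp_rot']; print(s['position'],np.degrees(np.arctan2(R[1,0],R[0,0])))
c=capture('wrist'); save(c,'w4'); print(proj(c,(.6318,.2205,.023)))
E
```

```text
[0.63288784 0.22200296 0.05200769] -15.936004581250604
[257.95785115 224.99378952]
```

View pics/w4.png

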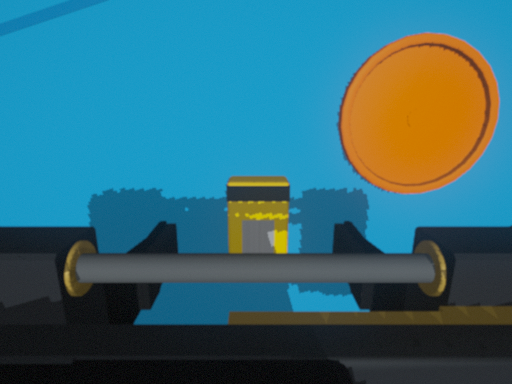

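The battery lies between the fingers, at (258,215) and square to them. I lower and grip it.

>>> step_arm(
  targets=[
    [1, -0.004, -0.006, -0.06, 0],
    [1, -0.004, -0.006, -0.1, 0],
    [1, -0.004, -0.006, -0.128, 0],
    [1, -0.004, -0.006, -0.128, 0],
    [1, -0.004, -0.006, -0.128, 0],
    [-1, -0.004, -0.006, -0.128, 0],
    [-1, -0.004, -0.006, -0.128, 0],
    [-1, -0.004, -0.006, -0.128, 0],
    [-1, -0.004, -0.006, -0.128, 0],
    [-1, -0.004, -0.006, -0.128, 0],
    [-1, -0.004, -0.006, -0.128, 0],
    [-1, -0.004, -0.006, -0.128, 0],
    [-1, -0.004, -0.006, -0.128, 0],
  ],
)

```text
time_s: 5.15
position: [0.6312, 0.2208, 0.0186]
tcp_rot: [[0.962, -0.274, 0.0], [-0.274, -0.962, -0.0], [0.0, 0.0, -1.0]]
force: [-0.1, 0.6, 0.4]
opening: 0.426
grasp_force: 30.0
```

>>> step_arm(
  targets=[
    [-1, 0, 0, 0.1, 0],
    [-1, 0, 0, 0.25, 0],
    [-1, -0.1, -0.1, 0.36, 0],
    [-1, -0.2, -0.2, 0.36, 0],
    [-1, -0.3, -0.3, 0.36, 0],
    [-1, -0.4, -0.4, 0.36, 0],
    [-1, -0.5, -0.5, 0.36, 0],
    [-1, -0.551, -0.507, 0.36, 0],
    [-1, -0.551, -0.507, 0.26, 0],
    [-1, -0.551, -0.507, 0.2, 0],
    [-1, -0.551, -0.507, 0.2, 0],
    [-1, -0.551, -0.507, 0.2, 0],
  ],
)

```text
time_s: 6.35
position: [0.4936, 0.094, 0.0686]
tcp_rot: [[0.962, -0.274, -0.0], [-0.274, -0.962, 0.0], [-0.0, 0.0, -1.0]]
force: [-0.7, 0.5, -0.5]
opening: 0.433
grasp_force: 30.0
```

```bash
python3 - <<'E'
from h import *
s=read_state(); R=s['tcp_rot']; print(s['position'],np.degrees(np.arctan2(R[1,0],R[0,0])),s['grasp_force'])
A={}
for n in ['scene','side']:
    c=capture(n); save(c,n+'5'); A[n]=c
# spool top centre: blue dark flange in side view
c=A['side']; hsv=cv2.cvtColor(c['color'],cv2.COLOR_RGB2HSV); m=((hsv[:,:,0]>110)&(hsv[:,:,0]<130)&(hsv[:,:,1]>150)).astype(np.uint8)
k,l,st,ce=cv2.connectedComponentsWithStats(m)
for i in range(1,k):
    if st[i,4]>60: print(st[i],ce[i],ray(c,ce[i],.043))
a=cv2.resize(A['side']['color'][150:330,150:390],(800,600),interpolation=2); cv2.imwrite('pics/s5.png',a[:,:,::-1])
E
```

```text
[0.4935537  0.09402224 0.06856589] -15.917910273630639 29.99926060438156
[  0 307  29  63 763] [ 11.17693316 341.59108781] [0.66525755 0.62620211 0.043     ]
```

View pics/s5.png

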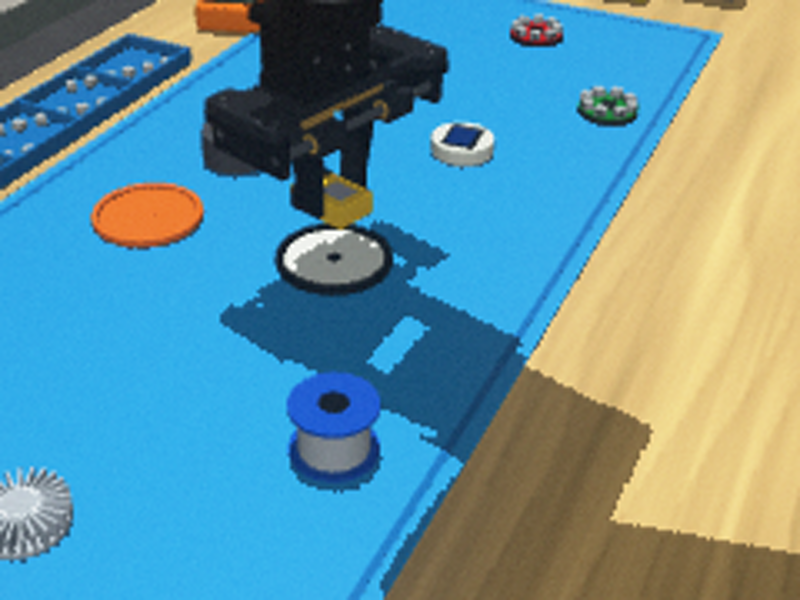

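The battery hangs above the base, and the spool (about 250,271 in the side view) is well clear of the fingers. I lower it.

>>> step_arm(
  targets=[
    [-1, 0, 0, -0.08, 0],
    [-1, 0, 0, -0.14, 0],
    [-1, 0, 0, -0.16, 0],
    [-1, 0, 0, -0.172, 0],
    [-1, 0, 0, -0.18, 0],
    [-1, 0, 0, -0.182, 0],
    [-1, 0, 0, -0.182, 0],
    [-1, 0, 0, -0.182, 0],
  ],
)

```text
time_s: 7.25
position: [0.4937, 0.094, 0.0234]
tcp_rot: [[0.962, -0.274, 0.001], [-0.274, -0.962, -0.0], [0.001, -0.0, -1.0]]
force: [-0.0, 0.4, -1.2]
opening: 0.434
grasp_force: 30.0
```

>>> step_arm(
  targets=[
    [-1, 0, 0, -0.002, 0],
    [-1, 0, 0, -0.004, 0],
    [-1, 0, 0, -0.004, 0],
    [-1, 0, 0, -0.004, 0],
  ],
)

```text
time_s: 7.65
position: [0.4937, 0.094, 0.0225]
tcp_rot: [[0.962, -0.274, 0.001], [-0.274, -0.962, -0.0], [0.001, -0.0, -1.0]]
force: [-0.7, 0.2, 3.7]
opening: 0.431
grasp_force: 30.0
```

>>> step_arm(
  targets=[
    [1, 0, 0, 0, 0],
    [1, 0, 0, 0, 0],
    [1, 0, 0, 0, 0],
    [1, 0, 0, 0, 0],
    [1, 0, 0, 0, 0],
    [1, 0, 0, 0, 0],
    [1, 0, 0, 0.1, 0],
    [1, 0, 0, 0.25, 0],
    [1, 0, 0, 0.4, 0],
    [1, 0, 0.2, 0.5, 0],
    [1, 0, 0.4, 0.5, 0],
    [1, 0, 0.6, 0.5, 0],
    [1, 0, 0.8, 0.5, 0],
    [1, -0.1, 1, 0.5, 0],
  ],
)

```text
time_s: 9.05
position: [0.4754, 0.337, 0.1476]
tcp_rot: [[0.961, -0.275, 0.005], [-0.275, -0.961, 0.002], [0.004, -0.003, -1.0]]
force: [1.0, -0.1, -0.4]
opening: 1.001
grasp_force: 0.0
```

>>> step_arm(
  targets=[
    [1, -0.05, 0.2, 0, 0],
    [1, -0.07, 0.4, 0, 0],
    [1, -0.07, 0.42, 0, 0],
    [1, -0.07, 0.42, 0, 0],
    [1, -0.07, 0.42, 0, 0],
  ],
)

```text
time_s: 9.55
position: [0.455, 0.438, 0.1466]
tcp_rot: [[0.962, -0.274, -0.001], [-0.274, -0.962, -0.002], [-0.001, 0.002, -1.0]]
force: [0.7, 0.3, -0.6]
opening: 1.002
grasp_force: 0.0
```

```bash
cat >> h.py <<'E'
def disc(c,p,zt,mask=None):
    "centre of round blob near p, contour cast on plane zt"
    m,st,ce=blob(c,p)
    m=cv2.morphologyEx(m,cv2.MORPH_CLOSE,np.ones((5,5)))
    ct,_=cv2.findContours(m,0,1); ct=max(ct,key=cv2.contourArea)
    P=np.array([ray(c,q,zt)[:2] for q in ct[:,0,:].astype(float)])
    e=cv2.fitEllipse((P*1000).astype(np.float32))
    k,r=cv2.minEnclosingCircle((P*1000).astype(np.float32))
    print('blob',st,'ell',np.round(e[0],1),np.round(e[1],1),'circ',np.round(k,1),round(r,1)); return m
E
python3 - <<'E'
from h import *
s=read_state(); R=s['tcp_rot']; print(s['position'],np.degrees(np.arctan2(R[1,0],R[0,0])))
c=capture('wrist'); save(c,'w6'); disc(c,(.53,.4265,.015),.011); disc(c,(.53,.4265,.015),.019)
E
```

```text
[0.45504073 0.43804472 0.14660019] -15.928027226435102
blob [ 208   63   72   74 3897] ell [530.  426.7] [60.7 61.1] circ [530.2 426.8] 31.8
blob [ 208   63   72   74 3897] ell [529.9 426.4] [59.1 59.5] circ [530.  426.5] 30.9
```

View pics/w6.png

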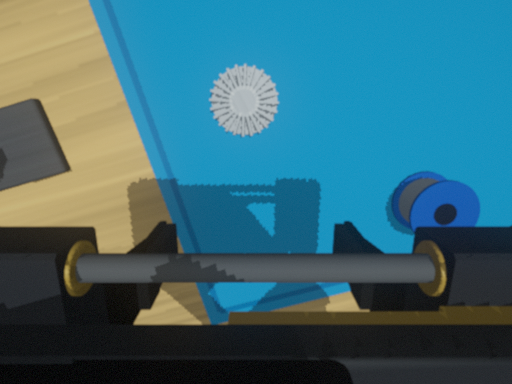

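The heat sink is alone at (244,100), 60 mm across as it should be, and the spool at (435,205) is clear. I grip it.

>>> step_arm(
  targets=[
    [1, 0.15, -0.02, 0, 0],
    [1, 0.3, -0.046, -0.1, 0],
    [1, 0.3, -0.046, -0.25, 0],
    [1, 0.3, -0.046, -0.4, 0],
    [1, 0.3, -0.046, -0.48, 0],
    [1, 0.3, -0.046, -0.522, 0],
    [1, 0.3, -0.046, -0.522, 0],
    [1, 0.3, -0.046, -0.522, 0],
    [1, 0.3, -0.046, -0.522, 0],
    [-1, 0.3, -0.046, -0.522, 0],
    [-1, 0.3, -0.046, -0.522, 0],
    [-1, 0.3, -0.046, -0.522, 0],
    [-1, 0.3, -0.046, -0.522, 0],
    [-1, 0.3, -0.046, -0.522, 0],
    [-1, 0.3, -0.046, -0.522, 0],
  ],
)

```text
time_s: 11.1
position: [0.5302, 0.4275, 0.0168]
tcp_rot: [[0.962, -0.274, -0.0], [-0.274, -0.962, -0.001], [-0.0, 0.001, -1.0]]
force: [-0.8, -1.0, 2.7]
opening: 0.681
grasp_force: 30.0
```

>>> step_arm(
  targets=[
    [-1, 0, 0, 0.1, 0],
    [-1, 0, 0, 0.25, 0],
    [-1, 0, 0, 0.4, 0],
    [-1, -0.03, -0.2, 0.4, 0],
    [-1, -0.06, -0.4, 0.4, 0],
    [-1, -0.06, -0.4, 0.4, 0],
    [-1, -0.06, -0.4, 0.4, 0],
  ],
)

```text
time_s: 11.8
position: [0.5153, 0.3267, 0.1164]
tcp_rot: [[0.961, -0.277, -0.001], [-0.277, -0.961, 0.0], [-0.001, -0.0, -1.0]]
force: [-0.2, 0.6, -0.4]
opening: 0.68
grasp_force: 30.0
```

```bash
python3 - <<'E'
from h import *
s=read_state(); print(s['position'],s['grasp_force'])
for n in ['scene','side']:
    c=capture(n); save(c,n+'7')
    hsv=cv2.cvtColor(c['color'],cv2.COLOR_RGB2HSV); u,v=proj(c,(.4935,.094,.011)).round().astype(int)
    # base outer blob
    m,st,ce=blob(c,(.455,.094,.011)); print(n,'base blob',st,(u,v))
    y=((abs(hsv[:,:,0].astype(int)-28)<6)&(hsv[:,:,1]>120)).astype(np.uint8); y[:v-25]=0; y[v+25:]=0; y[:,:u-25]=0; y[:,u+25:]=0
    print('yellow',cv2.boundingRect(y),'expected corners',[proj(c,np.array([.4937,.094,.027])+np.array([np.cos(t)*a-np.sin(t)*b,np.sin(t)*a+np.cos(t)*b,0])).round(1).tolist() for t in [np.radians(-15.9)] for a,b in [(.028,.019),(.028,-.019),(-.028,-.019),(-.028,.019)]])
    a=cv2.resize(c['color'][v-40:v+35,u-50:u+50],(400,300),interpolation=2)
    A=a if n=='scene' else np.hstack([A,a])
cv2.imwrite('pics/v7.png',A[:,:,::-1])
E
```

```text
[0.51529384 0.32674487 0.11638699] 29.999102354049683
scene base blob [260 171  32  24 584] (np.int64(276), np.int64(182))
yellow (269, 172, 14, 18) expected corners [[283.7, 184.7], [270.1, 184.7], [269.2, 171.4], [282.4, 171.5]]
side base blob [233 215  34  23 560] (np.int64(250), np.int64(226))
yellow (241, 216, 21, 17) expected corners [[237.3, 220.1], [247.2, 214.6], [262.1, 222.3], [252.3, 228.2]]
```

View pics/v7.png

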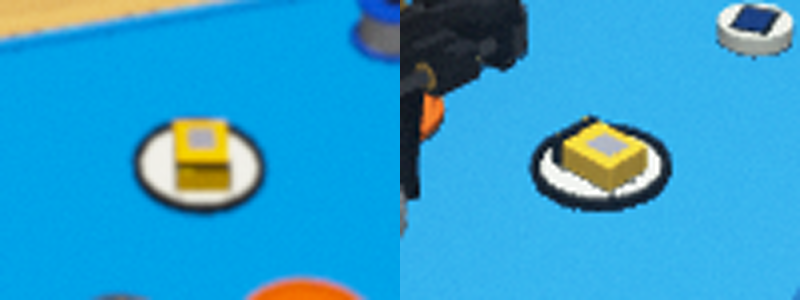

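The battery sits flat and centred inside the rim in both views. I bring the heat sink over it.

>>> step_arm(
  targets=[
    [-1, -0.02, -0.2, 0, 0],
    [-1, -0.04, -0.4, 0, 0],
    [-1, -0.06, -0.6, 0, 0],
    [-1, -0.08, -0.8, 0, 0],
    [-1, -0.087, -0.931, 0, 0],
    [-1, -0.087, -0.931, -0.1, 0],
    [-1, -0.087, -0.931, -0.2, 0],
    [-1, -0.087, -0.931, -0.26, 0],
    [-1, -0.087, -0.931, -0.28, 0],
    [-1, -0.087, -0.931, -0.29, 0],
    [-1, -0.087, -0.931, -0.29, 0],
    [-1, -0.087, -0.931, -0.29, 0],
  ],
)

```text
time_s: 13.1
position: [0.4944, 0.0954, 0.0447]
tcp_rot: [[0.962, -0.274, 0.002], [-0.274, -0.962, -0.0], [0.002, -0.0, -1.0]]
force: [0.3, 0.2, -0.9]
opening: 0.678
grasp_force: 30.0
```

Now to (0.4936, 0.094) and down 4 mm.

>>> step_arm(
  targets=[
    [-1, -0.003, -0.005, -0.006, 0],
    [-1, -0.003, -0.005, -0.01, 0],
    [-1, -0.003, -0.005, -0.013, 0],
    [-1, -0.003, -0.005, -0.013, 0],
    [-1, -0.003, -0.005, -0.013, 0],
  ],
)

```text
time_s: 13.6
position: [0.4929, 0.0937, 0.0409]
tcp_rot: [[0.962, -0.274, 0.0], [-0.274, -0.962, 0.0], [0.0, -0.0, -1.0]]
force: [0.2, -0.3, -0.5]
opening: 0.678
grasp_force: 30.0
```

>>> step_arm(
  targets=[
    [-1, 0.002, 0, -0.002, 0],
    [-1, 0.002, 0, -0.004, 0],
    [-1, 0.002, 0, -0.004, 0],
    [-1, 0.002, 0, -0.004, 0],
  ],
)

```text
time_s: 14.0
position: [0.493, 0.0937, 0.0407]
tcp_rot: [[0.962, -0.274, -0.0], [-0.274, -0.962, -0.0], [-0.0, 0.0, -1.0]]
force: [-2.0, -0.4, 7.2]
opening: 0.68
grasp_force: 30.0
```

>>> step_arm(
  targets=[
    [1, 0, 0, 0, 0],
    [1, 0, 0, 0, 0],
    [1, 0, 0, 0, 0],
    [1, 0, 0, 0, 0],
    [1, 0, 0, 0, 0],
    [1, 0, 0, 0.05, 0],
    [1, 0, 0, 0.2, 0],
    [1, 0, 0, 0.36, 0],
    [1, 0, -0.2, 0.44, 0],
    [1, 0, -0.4, 0.44, 0],
    [1, -0.1, -0.6, 0.44, 0],
    [1, -0.3, -0.7, 0.44, 0],
    [1, -0.4, -0.8, 0.44, 0],
    [1, -0.4, -0.9, 0.44, 0],
    [1, -0.4, -1, 0.44, 0],
    [1, -0.4, -1, 0.44, 0],
  ],
)

```text
time_s: 15.6
position: [0.3946, -0.1597, 0.1509]
tcp_rot: [[0.961, -0.278, 0.004], [-0.278, -0.961, -0.003], [0.004, 0.002, -1.0]]
force: [0.5, -0.2, 0.6]
opening: 0.997
grasp_force: 0.0
```

>>> step_arm(
  targets=[
    [1, -0.1, -0.15, 0, 0.04],
    [1, -0.2, -0.3, 0, 0.08],
    [1, -0.25, -0.45, 0, 0.12],
    [1, -0.28, -0.5, 0, 0.16],
    [1, -0.28, -0.5, 0, 0.18],
    [1, -0.28, -0.5, 0, 0.18],
    [1, -0.28, -0.5, 0, 0.18],
  ],
)

```text
time_s: 16.3
position: [0.3234, -0.2802, 0.15]
tcp_rot: [[0.959, 0.283, -0.0], [0.283, -0.959, 0.001], [-0.0, -0.001, -1.0]]
force: [-0.2, 0.0, -0.3]
opening: 1.001
grasp_force: 0.0
```

```bash
python3 - <<'E'
from h import *
import pickle
s=read_state(); R=s['tcp_rot']; print(s['position'],np.degrees(np.arctan2(R[1,0],R[0,0])))
c=capture('wrist'); save(c,'w8'); print(proj(c,(.3723,-.2715,.011))); disc(c,(.3723,-.2715,.015),.011)
c=pickle.load(open('w1.pkl','rb'));disc(c,(.3723,-.2715,.015),.011)
c=pickle.load(open('w2.pkl','rb'));disc(c,ray(c,(396,190),.019),.019)
# placed heat sink
for n in ['scene','side']:
    c=capture(n); save(c,n+'8'); u,v=proj(c,(.4935,.094,.03)).round().astype(int)
    a=cv2.resize(c['color'][v-30:v+30,u-40:u+40],(400,300),interpolation=2); A=a if n=='scene' else np.hstack([A,a])
w=cv2.resize(cv2.imread('pics/w8.png'),(400,300))[:,:,::-1]
cv2.imwrite('pics/v8.png',np.vstack([A,np.hstack([w,w*0])])[:,:,::-1])
E
```

```text
[ 0.32344561 -0.28023672  0.15003598] 16.44261900334485
[261.15524614 130.36183561]
blob [ 227   97   66   68 3425] ell [ 371.3 -270.6] [59.7 59.8] circ [ 370.9 -270.8] 30.8
blob [ 153   22   62   67 3195] ell [ 372.  -269.6] [59.2 60.6] circ [ 371.7 -269.1] 31.2
blob [     0      0    512    384 115823] ell [482.8  28.1] [282.3 644.8] circ [450.  16.] 295.5
```

View pics/v8.png

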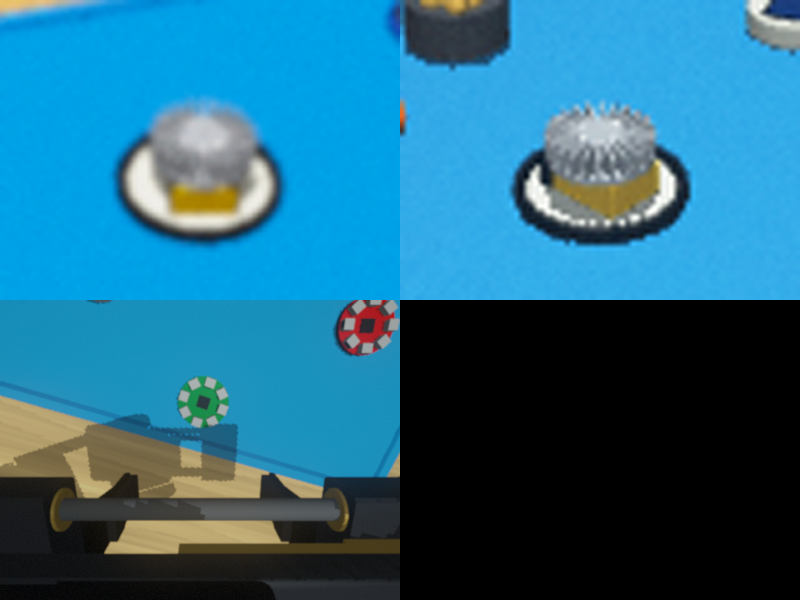

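The heat sink sits flat and centred. The green board is at about (261,130) in the wrist view, 60 mm across. I descend to it.

>>> step_arm(
  targets=[
    [1, 0.1, 0.02, -0.1, 0],
    [1, 0.192, 0.038, -0.2, 0],
    [1, 0.192, 0.038, -0.32, 0],
    [1, 0.192, 0.038, -0.42, 0],
    [1, 0.192, 0.038, -0.48, 0],
    [1, 0.192, 0.038, -0.5, 0],
    [1, 0.192, 0.038, -0.5, 0],
    [1, 0.192, 0.038, -0.5, 0],
    [1, 0.192, 0.038, -0.5, 0],
  ],
)

```text
time_s: 17.35
position: [0.3718, -0.2722, 0.0257]
tcp_rot: [[0.959, 0.284, 0.001], [0.284, -0.959, -0.001], [0.001, 0.002, -1.0]]
force: [0.3, -0.2, 0.6]
opening: 1.0
grasp_force: 0.0
```

>>> step_arm(
  targets=[
    [1, 0, 0.004, -0.025, 0],
    [1, 0, 0.004, -0.04, 0],
    [1, 0, 0.004, -0.049, 0],
    [1, 0, 0.004, -0.049, 0],
    [1, 0, 0.004, -0.049, 0],
    [-1, 0, 0.004, -0.049, 0],
    [-1, 0, 0.004, -0.049, 0],
    [-1, 0, 0.004, -0.049, 0],
    [-1, 0, 0.004, -0.049, 0],
    [-1, 0, 0.004, -0.049, 0],
    [-1, 0, 0.004, -0.049, 0],
  ],
)

```text
time_s: 18.45
position: [0.3714, -0.2708, 0.0126]
tcp_rot: [[0.959, 0.284, 0.0], [0.284, -0.959, -0.0], [0.0, 0.0, -1.0]]
force: [-0.3, -0.6, 0.3]
opening: 0.681
grasp_force: 30.0
```

>>> step_arm(
  targets=[
    [-1, 0, 0, 0.08, 0],
    [-1, 0, 0, 0.2, 0],
    [-1, 0, 0, 0.36, 0],
    [-1, 0.05, 0.15, 0.46, 0],
    [-1, 0.12, 0.33, 0.46, 0],
    [-1, 0.2, 0.5, 0.46, 0],
    [-1, 0.28, 0.68, 0.46, 0],
    [-1, 0.36, 0.86, 0.46, 0],
    [-1, 0.43, 1, 0.46, 0],
  ],
)

```text
time_s: 19.35
position: [0.4789, -0.0181, 0.1275]
tcp_rot: [[0.959, 0.285, -0.001], [0.285, -0.959, 0.0], [-0.001, -0.001, -1.0]]
force: [0.0, -1.2, -0.1]
opening: 0.675
grasp_force: 30.0
```

>>> step_arm(
  targets=[
    [-1, 0.05, 0.18, 0, 0],
    [-1, 0.057, 0.36, 0, 0],
    [-1, 0.057, 0.458, 0, 0],
    [-1, 0.057, 0.458, 0, 0],
    [-1, 0.057, 0.458, -0.1, 0],
    [-1, 0.057, 0.458, -0.2, 0],
    [-1, 0.057, 0.458, -0.25, 0],
    [-1, 0.057, 0.458, -0.27, 0],
    [-1, 0.057, 0.458, -0.27, 0],
    [-1, 0.057, 0.458, -0.27, 0],
  ],
)

```text
time_s: 20.35
position: [0.4937, 0.0933, 0.0606]
tcp_rot: [[0.959, 0.283, 0.001], [0.283, -0.959, -0.0], [0.001, 0.0, -1.0]]
force: [0.2, 0.7, -1.2]
opening: 0.673
grasp_force: 30.0
```

Target z is 0.0525; I go down 7.5 mm first.

>>> step_arm(
  targets=[
    [-1, -0.001, 0.002, -0.012, 0],
    [-1, -0.001, 0.002, -0.022, 0],
    [-1, -0.001, 0.002, -0.028, 0],
    [-1, -0.001, 0.002, -0.03, 0],
    [-1, -0.001, 0.002, -0.03, 0],
    [-1, -0.001, 0.002, -0.03, 0],
  ],
)

```text
time_s: 20.95
position: [0.4929, 0.0943, 0.0526]
tcp_rot: [[0.959, 0.284, 0.0], [0.284, -0.959, 0.0], [0.0, -0.0, -1.0]]
force: [-0.3, 0.4, 0.0]
opening: 0.678
grasp_force: 30.0
```

>>> step_arm(
  targets=[
    [-1, 0, -0.001, -0.002, 0],
    [-1, 0, -0.001, -0.004, 0],
    [-1, 0, -0.001, -0.004, 0],
    [-1, 0, -0.001, -0.004, 0],
  ],
)

```text
time_s: 21.35
position: [0.4929, 0.0943, 0.0525]
tcp_rot: [[0.959, 0.284, 0.001], [0.284, -0.959, 0.0], [0.001, -0.0, -1.0]]
force: [-3.1, 1.3, 8.8]
opening: 0.672
grasp_force: 30.0
```

>>> step_arm(
  targets=[
    [1, 0, 0, 0, 0],
    [1, 0, 0, 0, 0],
    [1, 0, 0, 0, 0],
    [1, 0, 0, 0, 0],
    [1, 0, 0, 0, 0],
    [1, 0, 0, 0.05, 0],
    [1, 0, 0, 0.2, 0],
    [1, 0, 0, 0.36, 0],
    [1, -0.1, -0.2, 0.36, 0],
    [1, -0.2, -0.4, 0.36, 0],
    [1, -0.3, -0.6, 0.36, 0],
    [1, -0.4, -0.8, 0.36, 0],
    [1, -0.4, -0.8, 0.36, 0],
    [1, -0.4, -0.8, 0.36, 0],
  ],
)

```text
time_s: 22.75
position: [0.3922, -0.1085, 0.1423]
tcp_rot: [[0.96, 0.279, 0.001], [0.279, -0.96, -0.001], [0.001, 0.001, -1.0]]
force: [0.3, 0.3, -1.0]
opening: 0.996
grasp_force: 0.0
```

```bash
python3 - <<'E'
from h import *
import pickle
s=read_state(); print(s['position'])
w2=pickle.load(open('w2.pkl','rb')); p=ray(w2,(396,190),.019); print(p)
c=capture('wrist'); save(c,'w9'); print(proj(c,p))
hsv=cv2.cvtColor(c['color'],cv2.COLOR_RGB2HSV)
u,v=proj(c,p).round().astype(int)
k,l,st,ce=cv2.connectedComponentsWithStats(((hsv[:,:,1]<70)&(hsv[:,:,2]>110)).astype(np.uint8))
for i in range(1,k):
    if st[i,4]>300:
        ct,_=cv2.findContours((l==i).astype(np.uint8),0,1); P=(np.array([ray(c,q,.019)[:2] for q in ct[0][:,0,:].astype(float)])*1000).astype(np.float32)
        print(st[i],ce[i],ray(c,ce[i],.019),cv2.minEnclosingCircle(P),cv2.fitEllipse(P))
for n in ['scene','side']:
    c=capture(n); save(c,n+'9'); u,v=proj(c,(.4935,.094,.04)).round().astype(int)
    a=cv2.resize(c['color'][v-30:v+30,u-40:u+40],(400,300),interpolation=2); A=a if n=='scene' else np.hstack([A,a])
w=cv2.resize(cv2.imread('pics/w9.png'),(400,300))[:,:,::-1]
cv2.imwrite('pics/v9.png',np.vstack([A,np.hstack([w,w*0])])[:,:,::-1])
E
```

```text
[ 0.39220816 -0.10845907  0.1423347 ]
[ 0.47236201 -0.1252368   0.019     ]
[299.96303069 104.58519626]
[  15    0   89   58 2220] [71.75765766 31.49234234] [0.47511645 0.06945869 0.019     ] ((483.1969909667969, 81.43760681152344), 38.294097900390625) ((476.0818176269531, 74.81565856933594), (37.31974792480469, 70.19367218017578), 30.886268615722656)
[ 266   69   71   72 2226] [300.39622642 104.25381851] [ 0.47272463 -0.12550667  0.019     ] ((471.6634216308594, -126.10781860351562), 30.24184226989746) ((471.5189514160156, -126.08050537109375), (58.96513748168945, 59.47957992553711), 20.16795539855957)
```

View pics/v9.png

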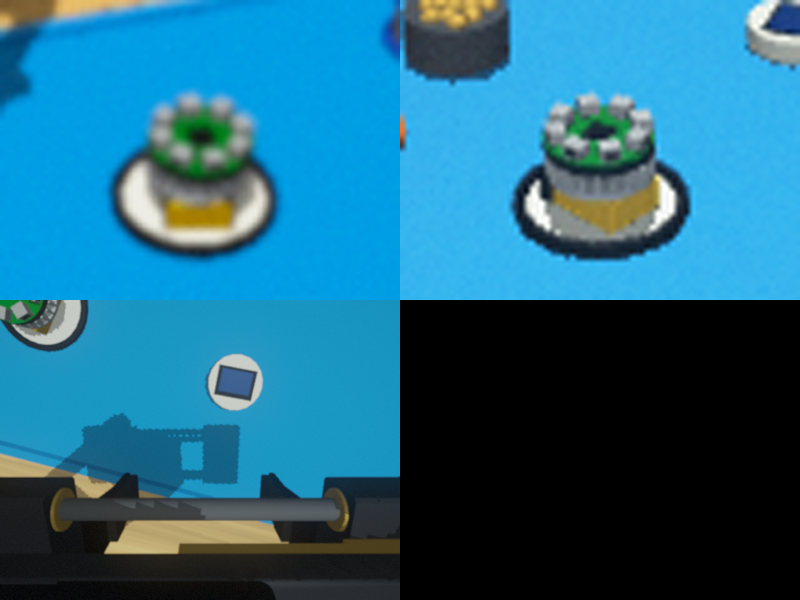

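The green board is level and centred, and the display is at (300,104) in the wrist view, 59 mm across. I fetch it.

>>> step_arm(
  targets=[
    [1, 0.15, -0.03, -0.05, 0],
    [1, 0.3, -0.069, -0.15, 0],
    [1, 0.318, -0.069, -0.3, 0],
    [1, 0.318, -0.069, -0.4, 0],
    [1, 0.318, -0.069, -0.45, 0],
    [1, 0.318, -0.069, -0.465, 0],
    [1, 0.318, -0.069, -0.465, 0],
    [1, 0.318, -0.069, -0.465, 0],
    [1, 0.318, -0.069, -0.465, 0],
  ],
)

```text
time_s: 23.8
position: [0.4731, -0.1235, 0.0265]
tcp_rot: [[0.959, 0.284, 0.002], [0.284, -0.959, -0.001], [0.002, 0.002, -1.0]]
force: [-0.8, -0.3, -0.4]
opening: 1.002
grasp_force: 0.0
```

>>> step_arm(
  targets=[
    [1, -0.005, -0.009, -0.02, 0],
    [1, -0.005, -0.009, -0.035, 0],
    [1, -0.005, -0.009, -0.042, 0],
    [1, -0.005, -0.009, -0.042, 0],
    [1, -0.005, -0.009, -0.042, 0],
    [-1, -0.005, -0.009, -0.042, 0],
    [-1, -0.005, -0.009, -0.042, 0],
    [-1, -0.005, -0.009, -0.042, 0],
    [-1, -0.005, -0.009, -0.042, 0],
    [-1, -0.005, -0.009, -0.042, 0],
    [-1, -0.005, -0.009, -0.042, 0],
  ],
)

```text
time_s: 24.9
position: [0.4712, -0.1255, 0.0148]
tcp_rot: [[0.959, 0.284, 0.0], [0.284, -0.959, -0.0], [0.0, 0.0, -1.0]]
force: [0.1, -0.9, 0.6]
opening: 0.678
grasp_force: 30.0
```

>>> step_arm(
  targets=[
    [-1, 0, 0, 0.08, 0],
    [-1, 0, 0, 0.2, 0],
    [-1, 0, 0, 0.36, 0],
    [-1, 0, 0.1, 0.46, 0],
    [-1, 0.03, 0.3, 0.46, 0],
    [-1, 0.06, 0.5, 0.46, 0],
    [-1, 0.085, 0.7, 0.46, 0],
    [-1, 0.085, 0.82, 0.46, 0],
    [-1, 0.085, 0.878, 0.46, 0],
    [-1, 0.085, 0.878, 0.38, 0],
    [-1, 0.085, 0.878, 0.3, 0],
    [-1, 0.085, 0.878, 0.26, 0],
    [-1, 0.085, 0.878, 0.255, 0],
    [-1, 0.085, 0.878, 0.255, 0],
    [-1, 0.085, 0.878, 0.255, 0],
  ],
)

```text
time_s: 26.4
position: [0.493, 0.0936, 0.0791]
tcp_rot: [[0.959, 0.283, 0.001], [0.283, -0.959, -0.0], [0.001, 0.0, -1.0]]
force: [0.1, 0.1, -0.5]
opening: 0.68
grasp_force: 30.0
```

>>> step_arm(
  targets=[
    [-1, 0, 0.001, -0.014, 0],
    [-1, 0, 0.001, -0.024, 0],
    [-1, 0, 0.001, -0.029, 0],
    [-1, 0, 0.001, -0.032, 0],
    [-1, 0, 0.001, -0.032, 0],
    [-1, 0, 0.001, -0.032, 0],
  ],
)

```text
time_s: 27.0
position: [0.4924, 0.0942, 0.0708]
tcp_rot: [[0.959, 0.284, 0.0], [0.284, -0.959, -0.0], [0.0, 0.0, -1.0]]
force: [-1.3, -0.6, 3.7]
opening: 0.683
grasp_force: 30.0
```

Contact (about 4 N), at the expected height. I release and lift away.

>>> step_arm(
  targets=[
    [1, 0, 0, 0, 0],
    [1, 0, 0, 0, 0],
    [1, 0, 0, 0, 0],
    [1, 0, 0, 0, 0],
    [1, 0, 0, 0, 0],
    [1, 0, 0, 0.05, 0],
    [1, 0, 0, 0.2, 0],
    [1, 0, 0, 0.36, 0],
    [1, -0.2, -0.1, 0.4, 0],
    [1, -0.3, -0.3, 0.4, 0],
    [1, -0.3, -0.5, 0.4, 0],
    [1, -0.3, -0.5, 0.4, 0],
    [1, -0.3, -0.5, 0.4, 0],
  ],
)

```text
time_s: 28.3
position: [0.418, -0.0324, 0.1714]
tcp_rot: [[0.96, 0.28, 0.002], [0.28, -0.96, -0.001], [0.002, 0.001, -1.0]]
force: [0.4, 0.1, -0.0]
opening: 1.002
grasp_force: 0.0
```

```bash
python3 - <<'E'
from h import *
s=read_state(); print(s['position'],s['force'])
for n in ['scene','side']:
    c=capture(n); save(c,n+'10'); u,v=proj(c,(.4935,.094,.05)).round().astype(int)
    a=cv2.resize(c['color'][v-30:v+30,u-40:u+40],(400,300),interpolation=2); A=a if n=='scene' else np.hstack([A,a])
    b=cv2.resize(c['color'],(400,300)); B=b if n=='scene' else np.hstack([B,b])
cv2.imwrite('pics/v10.png',np.vstack([A,B])[:,:,::-1])
E
```

```text
[ 0.4179632  -0.03239935  0.17140654] [ 0.44728445  0.12410772 -0.01166806]
```

View pics/v10.png

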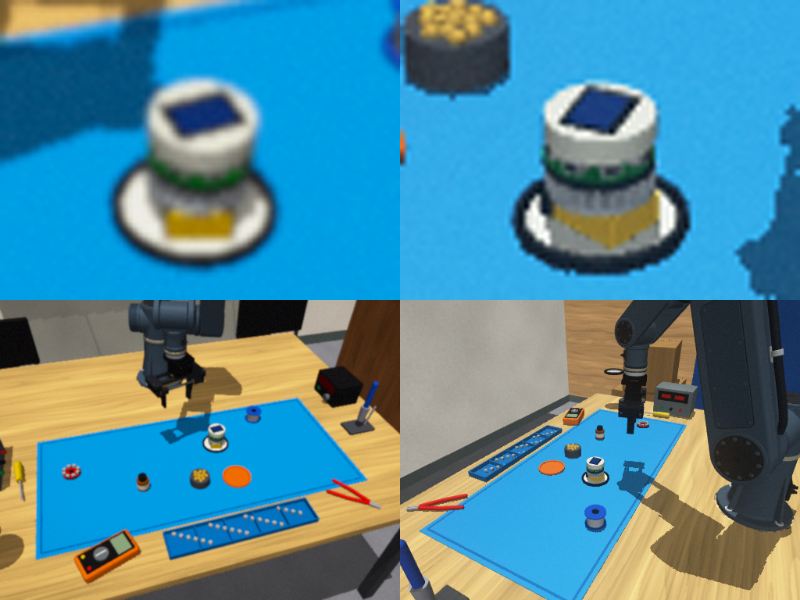

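Both views show the full stack upright, aligned and centred, with the bystanders still in place and the arm clear of everything. I hand it in.

```bash
python3 -c "
from rig import *
print(hand_in())"
```

```text
the job is handed in; nothing more can be done
None
```

The beacon is built on the black-rimmed base (battery, heat sink, green board, display cap), upright and centred in both final camera views; I handed it in at about 28 s and no verdict was shown.

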